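# Trap a spring plunger under its keeper plate

## Robot

A 6-joint arm with a two-finger parallel gripper is mounted at the origin on the work surface. World frame = base frame: x ahead of the robot, y to its left, z up, the work surface at z = 0. Lengths are in m, angles in degrees, forces in N, time in s.
With the tool pointing down it reaches from about 0.3 to 0.75 m from the base axis. Payload 8.5 kg.
Tool frame: the origin (TCP) lies between the finger pads; the fingertips stand 17 mm ahead of it and the grasp point (between the pads) lies 2 mm behind it; z points along the fingers, y is the direction in which the jaws open and shut (so a half turn about z gives the same grasp; the last joint's range is limited). The gripper opens to 85 mm and grips with 20 to 120 N. Pads are 22 mm wide; open, the fingers measure 114 mm over their backs; the gripper's body (76 mm by 85 mm) begins 54 mm behind the grasp point. The pads swing forward as they close: fully open they stand 13 mm farther back than shut.
Start: joints at [53.784, 21.807, 74.336, -0, 83.858, -12.336], TCP at [0.223, 0.503, 0.248] pointing down, gripper open.
Joint ranges: [-178.18, 178.18], [-50.72, 133.34], [12.68, 142.11], [-81.47, 261.47], [9.98, 163.14], [-165.26, 165.26]. Speed limits (degrees/s): [136.94, 136.94, 180, 180, 180, 180].

## Interface

Orientations are given as a 3x3 rotation matrix whose columns are the frame's x, y, z axes.
In Python, from rig import readout, eyes, env gives the robot as it stands.
- The arm moves only by the tool arm_command, never from a script. Its argument "rows" is text: rows parted by semicolons, each of 7 numbers parted by spaces: the closure, from 0 (fully open) to 1 (shut), then the shift along the tool's x, y, z in mm, then the turn, a rotation vector about the tool's x, y, z in degrees. In form: grip dx dy dz rx ry rz; .... A call has 1 to 5 rows; each row shifts and turns the commanded pose from where the row before left it, along the tool's axes as they then stand; what a row does not reach is not made up. A row lasts 1/12 s, in which the tool goes at most 41.7 mm and 7.16 degrees, less where a joint would pass 70% of its speed; a pose out of reach is approached as far as the arm can. A call with a gripper value outside its range is refused whole. The fingers move at their own pace and stop on an object; "squeeze" is the grip in N (left out, the last holds). Time passes only in rows, so rows that do not move let the fingers close. It gives the time, the measured TCP pose, the force and the opening at its end, in the units of the state.
- readout.observe(): the state, without advancing time (a new reading comes with each control period).
- eyes.get_image(name): name is "scene" or "top" or "wrist"; returns the picture (384x512x3 uint8, red, green, blue); there is no depth.
- eyes.camera_model(name): a dict with "mtx" (3x3 intrinsics, pixels), "view" (4x4, takes a point from world to camera coordinates). Camera axes: x right, y up, looking along -z (the intrinsics and any distortion apply to the point x, -y, -z); pixel columns grow to the right and rows downward; lengths in m; the calibration is good to about 2 mm. The wrist camera is an equidistant fisheye: a pixel r from the principal point sees the ray r / f radians off the axis. A picture is of the moment at which its call begins: read the wrist's pose just before it. camera_model takes no time and is no camera call; for the wrist camera it gives the pose at the moment of the call.
- env.close_job(): hands the job in, once; it reports no verdict.
The state is a dict: "time_s": time; "q": joint angles; "qvel": joint speeds; "joint_efforts": joint torques, N m; "position": TCP position; "tool_rot": TCP orientation; "ft_force": force on the tool from outside, world axes, zero at the start; "wrist_torque": the same for the moment, N m; "grip_width": finger opening in m.
Only numpy, scipy, OpenCV 4.12 (cv2) and the standard library are available. Lean on these libraries where they do the work, as an engineer would, in place of code of your own. Each camera call takes 0.05 s, during which the arm holds its last target. There are 200 camera calls.

## Task

Put the loose keeper plate back on the implement latch block: with the plate, push the spring plunger right down into the block, then, keeping it down, slide the plate under the claws until it bears firmly against the stop screw, and let go so that the claws hold it and the plunger stays trapped. Be firm but gentle (about 10 N on the stop screw, never more than 20 N) and leave the jar, can and wrench alone.

Things in the scene. Friction and masses are not known exactly. Their poses are not given: they have to be found in the camera images.
- housing: Dark steel latch block bolted to the bench: 126 mm long (x), 82 mm wide (y, bolt lugs extra), 50 mm high. Origin: centre of its underside, z up. A channel 61 mm wide runs along x between side walls, its floor at z = 30 mm. The plate slides in it along +x towards the stop.
- claws (a point): Middle of the block, at the top of the claws (z = 50 mm of the block, same axes). Two pairs of claws reach in over the channel from the side walls, from z = 42 to 50 mm, leaving a slot 32 mm wide along the middle. The claws span x = -29 to +3 mm and x = +27 to +63 mm; between and behind them the channel is open from above.
- entry (a point): On the channel floor (z = 30 mm) at x = -13 mm of the block, same axes. With the plate's centre over this point, its ears pass down between the claws (play 3 mm along x, 2.5 mm along y). Pressed down till the plate's underside is 0 (on the floor) to 4 mm above this point it is below the claws and can slide 19 to 31 mm along +x to the stop screw; claws over both ear pairs then hold it.
- stop: Steel stop bracket fixed in the far end of the channel, 28 mm wide, 24 mm high. Origin: bottom middle of its near face, on the channel floor, x = +57 mm of the block, same axes. A set screw 12 mm across, its axis 6.5 mm above the floor, stands 2 to 14 mm out of this face towards the plate, set differently each time and not measured: feel for it. The plate's end is 37 mm from its centre.
- plunger_top (a point): Top of the steel plunger, 16 mm diameter, standing up in the middle of the block (x = 0, y = 0); 48 mm above the block's underside when free.
- plunger (a joint): How far the plunger is pushed down, m: 0 free, about 0.014 when trapped under the seated plate, 0.018 when the plate rests on the channel floor. Spring: about 5 N at 0, 10 N at 0.014, 12 N at 0.018.
- keeper_grip (a point): On the upright tab of the loose steel keeper plate (0.25 kg, up to 30 percent either way), 44 mm above the plate's underside. The tab, in the plate's middle, is 12 mm thick (plate's y; grip it across this), 26 mm long (x), its top 62 mm above the underside. Grip with the fingertips 20 mm or more above the plate's top so that they clear the claws.
- keeper_plate (a point): Centre of the keeper plate itself, half-way through its 8 mm thickness. Seen from above it is an H: a spine 74 mm (x) by 26 mm (y) and four ears, each 18 mm long in x, centred 28 mm before and behind the middle, 56 mm across in y over the ears. It is the same turned half round. It starts flat on the bench, tab up.
- grease: Grey grease jar, 70 mm diameter, 85 mm high; bystander.
- spray: White can, 52 mm diameter, 125 mm high; bystander.
- wrench: Steel wrench lying on the bench beyond the work; bystander.
Things that resemble listed ones, but are neither listed nor needed, are in the scene too. What is shaped like the part that bears keeper_grip but brown or purple is not meant. Several things look just like the housing: the one meant starts farthest to the robot's left.

How it is judged (in metres and radians):
On the way, in this order (a step that is already met when the one before it is completed fails the run):
1. the keeper plate, at its entry place, pushes the plunger down past the claws (13.5 mm or more) (value of joint plunger above 0.0135 m and x of keeper_grip in the frame of housing below -0.007 m and horizontal distance between keeper_grip and plunger_top below 0.02 m), for 0.1 s.
2. the plate, holding the plunger down under the claws, bears on the stop screw with more than 4 N (value of joint plunger above 0.012 m and contact force between keeper and stop above 4 N), for 0.1 s.
At the end, for the whole second after the job is handed in: After bearing on the stop screw, the keeper plate lies flat (within 0.08 rad) in the channel with its ears under the claws (its centre at least 4 mm beyond the plunger's axis), within 6 mm of the centre line, the plunger trapped 12 to 16.5 mm down, at rest and let go (value of joint plunger between 0.012 and 0.0165 m and x of keeper_grip in the frame of housing above 0.004 m and y of keeper_grip in the frame of housing between -0.006 and 0.006 m and z of keeper_grip in the frame of housing between 0.075 and 0.0805 m and angle between the z axis of keeper_grip and the z axis of housing, either way round below 0.08 rad and distance of keeper_grip from where it was at the start of the episode above 0.05 m and linear speed of keeper below 0.01 m/s); the robot touches nothing.
It fails at once if the plate is forced against the block or plunger with more than 60 N in all (spring included) (contact force between keeper and housing above 60 N).
It fails at once if the plate is forced against the stop or its screw with more than 25 N (contact force between keeper and stop above 25 N).
It fails at once if the gripper pushes on the block with more than 45 N (contact force between the fingers and housing above 45 N).
It fails at once if the jar, can or wrench is shifted by more than 30 mm (distance of any of grease, spray, wrench from where it was at the start of the episode above 0.03 m).
It also fails if it takes over 46 s, if anything falls off the work surface, if the arm or the gripper's body presses on something with over 40 N, if the wrist force passes 120 N, or if a joint passes its speed limit or range.

## Working session

There is one attempt and no reset: what is moved stays moved. The work goes in short steps, Python scripts to look and compute and a tool call to move; the robot and the scene stay as the last step left them, time stands still between calls to the robot, and variables do not carry over. Pictures are saved under pics/ and viewed, about 8 in all and at most 12, crops included, and the job is handed in when it is done.

Besides the shell and the picture viewer there is one more tool, called after "Call:" as name(argument=value, ...), one argument or row to a line, values as JSON. arm_command: Moves the arm, as the interface text tells. Its arguments: {"type":"object","properties":{"rows":{"type":"string"},"squeeze":{"type":"number"}},"required":["rows"]}

```bash
mkdir -p pics; ls; python3 - <<'E'
from rig import readout, eyes, env
import cv2,numpy as np
s=readout.observe();print(s['time_s'],s['position'],s['tool_rot'],s['ft_force'],s['grip_width'])
for n in ['scene','top','wrist']:
    m=eyes.camera_model(n);im=eyes.get_image(n);cv2.imwrite(f'pics/{n}0.png',im[:,:,::-1]);print(n,np.round(m['mtx'],1).tolist(),np.round(m['view'],4).tolist(),[k for k in m])
a=cv2.imread('pics/top0.png');b=cv2.imread('pics/scene0.png')
cv2.imwrite('pics/a.png',cv2.resize(a,(800,600),interpolation=cv2.INTER_CUBIC))
E
```

```text
pics
0.0 [0.22249257 0.50269898 0.2477213 ] [[-9.14397262e-01  4.04817132e-01 -8.57854558e-04]
 [ 4.04817914e-01  9.14396604e-01 -1.14325996e-03]
 [ 3.21608075e-04 -1.39266867e-03 -9.99998979e-01]] [ 0.06101177 -0.57979631  0.10329532] 0.08581078771732295
scene [[425.0, 0.0, 256.5], [0.0, 425.0, 182.9], [0.0, 0.0, 1.0]] [[-0.6499, 0.7597, -0.0196, 0.3972], [-0.4393, -0.3545, 0.8254, 0.2016], [0.6202, 0.5451, 0.5642, -1.7409], [0.0, 0.0, 0.0, 1.0]] ['mtx', 'view']
top [[443.4, 0.0, 256.2], [0.0, 443.4, 192.6], [0.0, 0.0, 1.0]] [[-0.0051, -1.0, 0.0045, -0.0022], [0.9873, -0.0044, 0.1587, -0.5938], [-0.1587, 0.0053, 0.9873, -1.0775], [0.0, 0.0, 0.0, 1.0]] ['mtx', 'view']
wrist [[297.3, 0.0, 256.0], [0.0, 297.3, 191.0], [0.0, 0.0, 1.0]] [[0.4055, 0.9141, -0.0019, -0.5488], [-0.8764, 0.3882, -0.2849, 0.0363], [-0.2597, 0.1172, 0.9585, -0.3794], [0.0, 0.0, 0.0, 1.0]] ['mtx', 'view']
```

View pics/a.png

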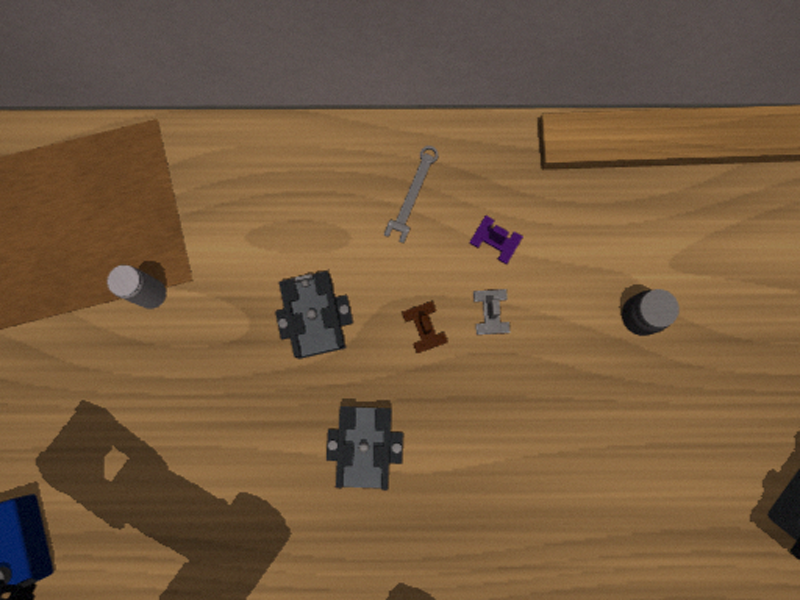

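View pics/scene0.png

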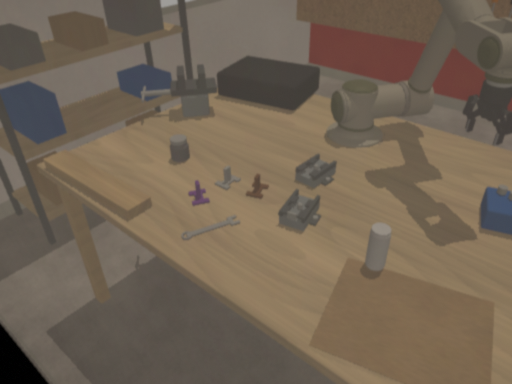

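The top view shows the target block on the left (at about 313,313 of 800x600), its stop end pointing up. The grey keeper is at (491,312), lying nearly along world x. Brown and purple decoys, the jar (650,312), the can (125,280) and the wrench (410,195) are also in view.

```bash
cat > h.py <<'E'
import numpy as np,cv2
from rig import readout,eyes,env
def ray(m,u,v,fish=False):
    K=m['mtx'];V=m['view'];x=(u-K[0,2])/K[0,0];y=(v-K[1,2])/K[1,1]
    if fish:
        r=np.hypot(x,y);d=np.array([x/r*np.sin(r),-y/r*np.sin(r),-np.cos(r)]) if r>1e-9 else np.array([0,0,-1.])
    else: d=np.array([x,-y,-1.])
    R=V[:3,:3];return -R.T@V[:3,3],R.T@d
def hit(m,u,v,z,fish=False):
    c,d=ray(m,u,v,fish);return (c+d*(z-c[2])/d[2])
def proj(m,p,fish=False):
    V=m['view'];q=V[:3,:3]@np.array(p)+V[:3,3];x,y,z=q[0],-q[1],-q[2];K=m['mtx']
    if fish:
        r=np.hypot(x,y);t=np.arctan2(r,z);x,y=x/r*t,y/r*t
    else:x,y=x/z,y/z
    return np.array([K[0,0]*x+K[0,2],K[1,1]*y+K[1,2]])
def goto(p,yaw,s=None):
    """move to TCP p, pointing down, tool x at yaw (deg): shift mm in tool axes, rz deg (tool z is down)"""
    s=s or readout.observe();R=s['tool_rot'];d=R.T@(np.array(p)-s['position'])*1000
    a=np.radians(yaw);T=np.array([[np.cos(a),np.sin(a),0],[np.sin(a),-np.cos(a),0],[0,0,-1]])
    rv=cv2.Rodrigues(R.T@T)[0].ravel()*180/np.pi
    print('t',s['time_s'],'pos',np.round(s['position'],4),'shift',np.round(d,1),'rot',np.round(rv,2),'F',np.round(s['ft_force'],1),'w',s['grip_width'])
E
python3 - <<'E'
from h import *
m=eyes.camera_model('top');im=cv2.imread('pics/top0.png');hsv=cv2.cvtColor(im,cv2.COLOR_BGR2HSV)
roi=im[170:230,295:335].astype(int);sat=roi.max(2)-roi.min(2)
mask=((sat<28)&(roi.max(2)>80)).astype(np.uint8)
n,l,st,c=cv2.connectedComponentsWithStats(mask);i=1+st[1:,4].argmax();pts=np.argwhere(l==i)[:,::-1]+[295,170]
r=cv2.minAreaRect(pts.astype(np.float32));print(st[i],r)
W=np.array([hit(m,*p,0.008) for p in cv2.boxPoints(r)]);print(W.round(4),W.mean(0))
f=.64
for n,p,z in [('plg',(312,314),.048),('boltL',(283,323),.03),('boltR',(344,310),.03),('tl',(279,278),.05),('tr',(329,270),.05),('bl',(297,357),.05),('br',(346,347),.05),('jar',(657,308),.085),('can',(122,281),.125)]:
    print(n,hit(m,p[0]*f,p[1]*f,z).round(3))
E
```

```text
[  8  15  23  29 363] ((314.0157470703125, 199.1651611328125), (28.110898971557617, 20.57357406616211), 84.5596694946289)
[[ 0.6168 -0.1271  0.008 ]
 [ 0.6218 -0.1813  0.008 ]
 [ 0.5476 -0.1861  0.008 ]
 [ 0.5427 -0.1325  0.008 ]] [ 0.58222768 -0.15672792  0.008     ]
plg [0.573 0.138 0.048]
boltL [0.561 0.187 0.03 ]
boltR [0.582 0.088 0.03 ]
tl [0.632 0.192 0.05 ]
tr [0.645 0.111 0.05 ]
bl [0.503 0.161 0.05 ]
br [0.519 0.082 0.05 ]
jar [ 0.575 -0.407  0.085]
can [0.614 0.417 0.125]
```

```bash
python3 -c "
from h import *
goto([.582,-.157,.2],185)"
```

```text
t 0.15 pos [0.2225 0.5027 0.2478] shift [-595.8 -457.7   48.2] rot [ -0.06  -0.03 -28.88] F [-0.3 -1.  -0.2] w 0.08561188423719203
```

Call:
arm_command(
  rows="0 -20 -15 1 0 0 0;0 -32 -24.5 2 0 0 0;0 -32 -24.5 2 0 0 0;0 -32 -24.5 2 0 0 0;0 -32 -24.5 2 0 0 0",
)

```text
time_s: 0.57
position: [0.3125, 0.338, 0.2391]
tool_rot: [[-0.915, 0.404, -0.0], [0.404, 0.915, -0.0], [0.0, -0.0, -1.0]]
ft_force: [0.6, 1.1, -0.3]
grip_width: 0.0854
```

Call:
arm_command(
  rows="0 -32 -24.5 2 0 0 0;0 -32 -24.5 2 0 0 0;0 -32 -24.5 2 0 0 0;0 -32 -24.5 2 0 0 0;0 -32 -24.5 2 0 0 0",
)

```text
time_s: 0.98
position: [0.4093, 0.161, 0.2293]
tool_rot: [[-0.914, 0.405, 0.0], [0.405, 0.914, 0.0], [0.0, 0.0, -1.0]]
ft_force: [0.9, 0.9, -0.0]
grip_width: 0.0855
```

Call:
arm_command(
  rows="0 -32 -24.5 2 0 0 0;0 -32 -24.5 2 0 0 0;0 -32 -24.5 2 0 0 0;0 -32 -24.5 2 0 0 0;0 -32 -24.5 2 0 0 0",
)

```text
time_s: 1.4
position: [0.5061, -0.0159, 0.2191]
tool_rot: [[-0.914, 0.405, -0.0], [0.405, 0.914, 0.0], [0.0, 0.0, -1.0]]
ft_force: [0.2, 1.2, 0.1]
grip_width: 0.0855
```

Call:
arm_command(
  rows="0 -32 -24.5 0 0 0 0;0 -20 -15 0 0 0 -6;0 0 0 0 0 0 -6;0 0 0 0 0 0 -6;0 0 0 0 0 0 -6",
)

```text
time_s: 1.82
position: [0.5372, -0.0717, 0.2188]
tool_rot: [[-1.0, -0.006, -0.001], [-0.006, 1.0, 0.0], [0.001, 0.0, -1.0]]
ft_force: [-0.0, -0.0, 0.7]
grip_width: 0.0851
```

```bash
python3 -c "
from h import *
goto([.582,-.157,.2],185)"
```

```text
t 1.8167 pos [ 0.5372 -0.0717  0.2188] shift [-44.3 -85.6  18.7] rot [ 0.03 -0.06 -4.64] F [-0.  -0.   0.7] w 0.08511172761055047
```

Call:
arm_command(
  rows="0 -15 -28 6 0 0 0;0 -15 -28 6 0 0 0;0 -15 -29 6 0 0 0;0 0 0 0 0 0 -4.6;0 0 0 0 0 0 0",
)

```text
time_s: 2.23
position: [0.5825, -0.1573, 0.2001]
tool_rot: [[-0.997, -0.083, -0.002], [-0.083, 0.997, 0.001], [0.002, 0.001, -1.0]]
ft_force: [-0.4, 0.4, 0.5]
grip_width: 0.0853
```

```bash
python3 -c "
from h import *
goto([.582,-.157,.2],185)
m=eyes.camera_model('wrist');im=eyes.get_image('wrist');cv2.imwrite('pics/w1.png',im[:,:,::-1]);np.save('w1.npy',m['view'])
print(proj(m,[.582,-.157,.008],True))
"
```

```text
t 2.2333 pos [ 0.5825 -0.1573  0.2001] shift [0.4 0.3 0.1] rot [ 0.06 -0.09 -0.23] F [-0.4  0.4  0.5] w 0.08531524486734957
[256.44579592 172.25810704]
```

View pics/w1.png

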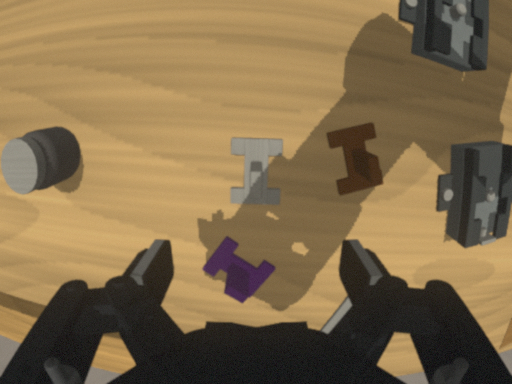

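The wrist view shows the grey keeper at (256,171), aligned nearly upright between the fingers. The purple decoy at (240,270) lies farther out, and the brown one is at (355,158).

```bash
cat >> h.py <<'E'
def keeper(im,m,box,z,thr=100):
    x0,y0,x1,y1=box;roi=im[y0:y1,x0:x1].astype(int);sat=roi.max(2)-roi.min(2)
    mask=((sat<35)&(roi.max(2)>thr)).astype(np.uint8)
    n,l,st,c=cv2.connectedComponentsWithStats(mask);i=1+st[1:,4].argmax();pts=np.argwhere(l==i)[:,::-1]+[x0,y0]
    W=np.array([hit(m,*p,z,True)[:2] for p in pts])
    r=cv2.minAreaRect((W*1000).astype(np.float32));print(st[i],r);return cv2.boxPoints(r),mask
E
python3 -c "
from h import *
im=cv2.imread('pics/w1.png');m=eyes.camera_model('wrist');m['view']=np.load('w1.npy')
b,k=keeper(im,m,(220,125,295,215),.008);print(b)
for y in range(14,90,3):print(''.join('.#'[v] for v in k[y,5:70]),im[125+y,255])
"
```

```text
[  11   13   52   66 1779] ((581.3132934570312, -157.9597625732422), (73.37166595458984, 54.55082321166992), 2.9238524436950684)
[[ 543.28394 -132.59114]
 [ 546.0665  -187.07097]
 [ 619.34265 -183.32838]
 [ 616.56006 -128.84856]]
.......#############################################.##.......... [123 139 143]
.......###################################################....... [135 149 154]
.......##################################################........ [135 149 152]
.......##################################################........ [135 151 152]
......###################################################........ [134 147 150]
...........###########################################.##........ [134 150 152]
....................#######################...................... [133 146 148]
....................#######################...................... [124 135 139]
....................#######.........#######...................... [85 94 97]
....................#######..#......#######...................... [84 93 98]
....................######.....#....#######...................... [84 94 97]
[... 485 characters left out ...]
#########################.#.....................#......... [ 88  97 102]
......###################.......#.#.............................. [86 95 99]
......#################..........##...#.#.............#.......... [86 97 99]
......#################..........#...#................#.......... [84 93 98]
.......############.###...#....#.###..................#.......... [81 92 98]
................................................................. [ 68 102 123]
................................................................. [ 72 106 129]
................................................................. [ 72 106 130]
................................................................. [ 68 105 127]
```

Call:
arm_command(
  rows="0 1.2 -0.6 40 0 0 1.5;0 0 0 40 0 0 0;0 0 0 40 0 0 0;0 0 0 20 0 0 0;0 0 0 10 0 0 0",
  squeeze=60,
)

```text
time_s: 2.7
position: [0.5797, -0.1551, 0.0486]
tool_rot: [[-0.998, -0.055, -0.005], [-0.055, 0.998, 0.002], [0.004, 0.003, -1.0]]
ft_force: [-0.6, 1.2, -0.6]
grip_width: 0.0857
```

```bash
python3 -c "
from h import *
goto([.5813,-.158,.05],183.4)"
```

```text
t 2.7 pos [ 0.5797 -0.1551  0.0486] shift [-1.4 -3.  -1.4] rot [ 0.15 -0.25 -0.24] F [-0.6  1.2 -0.6] w 0.0857287974369264
```

Call:
arm_command(
  rows="0 0 0 -1 0 0 0;0 0 0 0 0 0 0",
)

```text
time_s: 2.87
position: [0.5819, -0.1565, 0.0537]
tool_rot: [[-0.998, -0.056, 0.002], [-0.056, 0.998, -0.001], [-0.002, -0.001, -1.0]]
ft_force: [-0.3, 0.0, 0.7]
grip_width: 0.0854
```

```bash
python3 -c "
from h import *
goto([.5813,-.158,.05],183.4)"
```

```text
t 2.8667 pos [ 0.5819 -0.1565  0.0537] shift [ 0.6 -1.5  3.7] rot [-0.05  0.09 -0.19] F [-0.3  0.   0.7] w 0.08537051360058809
```

Call:
arm_command(
  rows="0 0 -1.5 2 0 0 0;1 0 0 0 0 0 0;1 0 0 0 0 0 0;1 0 0 0 0 0 0;1 0 0 0 0 0 0",
  squeeze=60,
)

```text
time_s: 3.28
position: [0.5815, -0.1583, 0.0508]
tool_rot: [[-0.998, -0.056, 0.001], [-0.056, 0.998, -0.0], [-0.001, -0.0, -1.0]]
ft_force: [-0.3, 0.4, 0.4]
grip_width: 0.0387
```

Call:
arm_command(
  rows="1 0 0 0 0 0 0;1 0 0 0 0 0 0;1 0 0 0 0 0 0;1 0 0 0 0 0 0;1 0 0 0 0 0 0",
)

```text
time_s: 3.7
position: [0.5814, -0.1582, 0.0504]
tool_rot: [[-0.998, -0.056, 0.0], [-0.056, 0.998, -0.0], [-0.0, -0.0, -1.0]]
ft_force: [0.1, -0.1, 2.0]
grip_width: 0.011
```

```bash
python3 -c "
from h import *
goto([.5813,-.158,.15],183.4)"
```

```text
t 3.7 pos [ 0.5814 -0.1582  0.0504] shift [  0.    0.2 -99.6] rot [-0.01  0.   -0.18] F [ 0.1 -0.1  2. ] w 0.011001224300744055
```

Call:
arm_command(
  rows="1 0 0 -15 0 0 0;1 0 0 -30 0 0 0;1 0 0 -35 0 0 0;1 0 10 -38 0 0 0;1 0 30 -25 0 0 0",
)

```text
time_s: 4.12
position: [0.5797, -0.1208, 0.1962]
tool_rot: [[-0.999, -0.053, 0.003], [-0.053, 0.999, -0.002], [-0.003, -0.003, -1.0]]
ft_force: [0.9, 0.6, -1.7]
grip_width: 0.0112
```

Call:
arm_command(
  rows="1 -4 38 0 0 0 0;1 -6 38 0 0 0 0;1 -6 38 0 0 0 0;1 -6 38 0 0 0 0;1 -4 38 0 0 0 0",
)

```text
time_s: 4.53
position: [0.5941, 0.0748, 0.1927]
tool_rot: [[-0.998, -0.056, -0.001], [-0.056, 0.998, 0.0], [0.001, 0.0, -1.0]]
ft_force: [1.6, -0.6, -2.7]
grip_width: 0.0111
```

Call:
arm_command(
  rows="1 0 38 0 0 0 0;1 0 18 0 0 0 0;1 0 0 0 0 0 -5;1 0 0 0 0 0 -5;1 0 0 0 0 0 0",
)

```text
time_s: 4.95
position: [0.5908, 0.1294, 0.1926]
tool_rot: [[-0.973, -0.233, -0.002], [-0.233, 0.973, -0.0], [0.001, 0.0, -1.0]]
ft_force: [0.2, -0.4, -1.9]
grip_width: 0.0111
```

```bash
python3 -c "
from h import *
goto([.61,.14,.2],193)
m=eyes.camera_model('wrist');im=eyes.get_image('wrist');cv2.imwrite('pics/w2.png',im[:,:,::-1]);np.save('w2.npy',m['view'])
print(proj(m,[.573,.138,.048],True))
"
```

```text
t 4.95 pos [0.5908 0.1294 0.1926] shift [-21.1   5.9  -7.4] rot [ 0.02 -0.08  0.45] F [ 0.2 -0.4 -1.9] w 0.011100970195758137
[269.76338467 168.00229964]
```

View pics/w2.png

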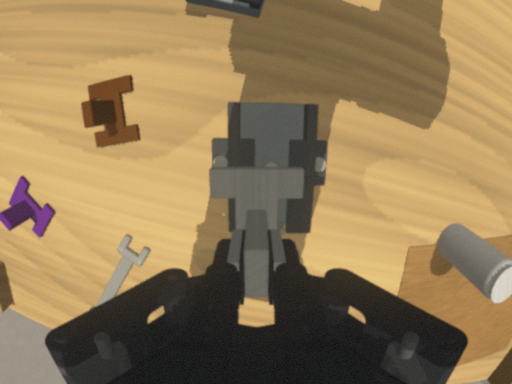

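The wrist view shows the held plate (near ears at 210–303, row 168–198) hiding the far part of the block; the block's rear end runs (228,102)–(318,104). I'll move forward for a clear look.

Call:
arm_command(
  rows="1 -25 3 -5 0 0 0;1 -30 3 -5 0 0 0;1 -20 0 0 0 0 0;1 0 0 0 0 0 0;1 0 0 0 0 0 0",
)

```text
time_s: 5.42
position: [0.6631, 0.1515, 0.2021]
tool_rot: [[-0.974, -0.226, -0.002], [-0.226, 0.974, -0.0], [0.002, 0.0, -1.0]]
ft_force: [-0.9, 0.5, -3.2]
grip_width: 0.0111
```

```bash
python3 -c "
from h import *
goto([.61,.14,.2],193)
m=eyes.camera_model('wrist');im=eyes.get_image('wrist');cv2.imwrite('pics/w3.png',im[:,:,::-1]);np.save('w3.npy',m['view'])
print(proj(m,[.573,.138,.048],True))
cv2.imwrite('pics/w3c.png',cv2.resize(im[0:230,140:400,::-1],None,fx=3,fy=2.6*3/2.6,interpolation=cv2.INTER_CUBIC)[:600])
"
```

```text
t 5.4167 pos [0.6631 0.1515 0.2021] shift [54.3  0.8  2.2] rot [ 0.02 -0.1   0.07] F [-0.9  0.5 -3.2] w 0.011118667684158623
[264.00579347  86.52367057]
```

View pics/w3c.png

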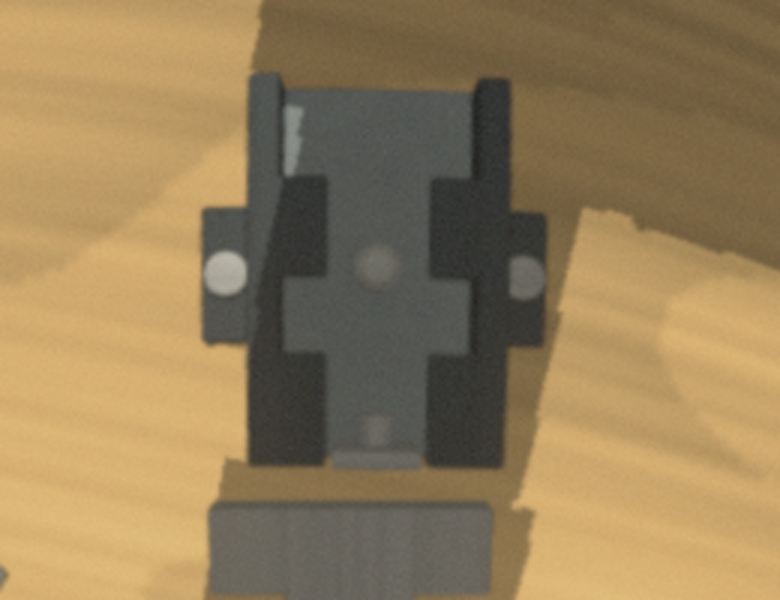

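```bash
python3 -c "
from h import *
m=eyes.camera_model('wrist');m['view']=np.load('w3.npy')
H=lambda p,z:hit(m,140+(p[0]-1)/3,(p[1]-1)/3,z,True)[:2]
loc=[(-29,16,431,180),(3,16,431,278),(27,16,427,353),(63,16,426,466),(-29,-16,327,178),(3,-16,327,277),(27,-16,327,353),(63,-16,327,466),(-63,41,511,80),(-63,-41,249,74),(63,41,504,466),(63,-41,249,466)]
L=np.array([[a,b] for a,b,_,_ in loc])/1e3
# image right is world +y? check
W=np.array([H((u,v),.05) for _,_,u,v in loc])
for s in (1,-1):
    A=L*[1,s];c=A.mean(0);d=W.mean(0);U,S,Vt=np.linalg.svd((A-c).T@(W-d));R=(U@Vt).T
    if np.linalg.det(R)<0: continue
    t=d-R@c;print(s,t,np.degrees(np.arctan2(R[1,0],R[0,0])),np.round(((A@R.T+t)-W)*1000,1).tolist())
    print('entry TCP',R@[-.013,0]+t, 'plunger est',H((377,268),.048),'screw tip',R.T@(H((375,415),.043)-t))
s=dict(position=np.array([.6631,.1515,.2021]),)
R=np.array([[-.974,-.226],[-.226,.974]])
for p in [(213,509),(491,509)]: print('ear in tool',(R.T@(H(p,.2021-.0424)-s['position'][:2])*1000).round(1))
"
```

```text
1 [0.57474156 0.14016731] 12.657092829612187 [[-1.2, -0.0], [-0.0, -0.1], [0.3, 0.9], [0.8, 0.6], [-1.0, -0.2], [-0.1, -0.2], [0.2, -0.2], [0.7, -0.2], [-1.1, 0.1], [-0.4, -0.8], [1.2, 0.7], [0.7, -0.6]]
entry TCP [0.56205748 0.13731881] plunger est [0.57499123 0.13972253] screw tip [ 0.04689665 -0.00051171]
ear in tool [ 36.4 -26.5]
ear in tool [36.4 27.3]
```

Call:
arm_command(
  rows="1 25 2 0 0 0 0.4;1 35 3 15 0 0 0;1 30 3 25 0 0 0;1 11.5 1 20 0 0 0;1 0 0 12 0 0 0",
  squeeze=90,
)

```text
time_s: 5.88
position: [0.5575, 0.1375, 0.1301]
tool_rot: [[-0.975, -0.22, -0.005], [-0.22, 0.975, -0.0], [0.005, 0.001, -1.0]]
ft_force: [1.1, -0.1, -1.8]
grip_width: 0.011
```

Call:
arm_command(
  rows="1 0 0 9 0 0 0;1 0 0 0 0 0 0;1 0 0 0 0 0 0",
)

```text
time_s: 6.13
position: [0.5622, 0.1377, 0.1227]
tool_rot: [[-0.975, -0.221, 0.0], [-0.221, 0.975, 0.0], [-0.0, -0.0, -1.0]]
ft_force: [0.1, -0.3, -2.3]
grip_width: 0.0109
```

```bash
python3 -c "
from h import *
goto([.5621,.1373,.115],192.66)
m=eyes.camera_model('wrist');im=eyes.get_image('wrist');cv2.imwrite('pics/w4.png',im[:,:,::-1]);np.save('w4.npy',m['view'])
cv2.imwrite('pics/w4c.png',cv2.resize(im[70:270,140:400,::-1],None,fx=3,fy=3,interpolation=cv2.INTER_CUBIC)[:600])
"
```

```text
t 6.1333 pos [0.5622 0.1377 0.1227] shift [ 0.1 -0.4  7.7] rot [-0.    0.02  0.11] F [ 0.1 -0.3 -2.3] w 0.010851720369294882
```

View pics/w4c.png

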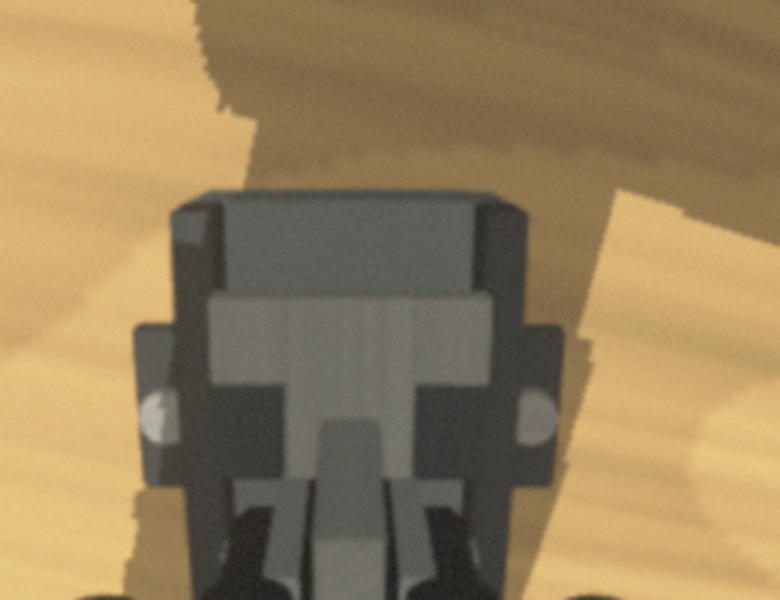

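The held plate is centred over the channel (plate midline at 350, block midline at 350). I'll descend.

Call:
arm_command(
  rows="1 0 -0.2 10 0 0 0;1 0 0 10 0 0 0;1 0 0 3 0 0 0;1 0 0 0 0 0 0",
)

```text
time_s: 6.52
position: [0.5617, 0.1377, 0.0984]
tool_rot: [[-0.975, -0.222, -0.002], [-0.222, 0.975, -0.0], [0.002, 0.0, -1.0]]
ft_force: [-3.1, -0.5, 2.5]
grip_width: 0.0103
```

Call:
arm_command(
  rows="1 0 0 2 0 0 0;1 0 0 2 0 0 0;1 0 0 2 0 0 0;1 0 0 2 0 0 0;1 0 0 0 0 0 0",
)

```text
time_s: 6.93
position: [0.5619, 0.1377, 0.0913]
tool_rot: [[-0.975, -0.222, 0.0], [-0.222, 0.975, -0.0], [-0.0, -0.0, -1.0]]
ft_force: [-1.9, -1.0, 5.2]
grip_width: 0.0106
```

Call:
arm_command(
  rows="1 0 0 2 0 0 0;1 0 0 2 0 0 0;1 0 0 2 0 0 0;1 0 0 1.5 0 0 0;1 0 0 0 0 0 0",
)

```text
time_s: 7.35
position: [0.5619, 0.1377, 0.0841]
tool_rot: [[-0.975, -0.222, 0.0], [-0.222, 0.975, -0.0], [-0.0, -0.0, -1.0]]
ft_force: [-4.9, -1.0, 6.1]
grip_width: 0.0107
```

Call:
arm_command(
  rows="1 1 0 1 0 0 0;1 0 0 0 0 0 0",
)

```text
time_s: 7.52
position: [0.5617, 0.1377, 0.0836]
tool_rot: [[-0.975, -0.222, 0.003], [-0.222, 0.975, 0.0], [-0.003, -0.0, -1.0]]
ft_force: [-2.3, 0.6, 7.3]
grip_width: 0.0105
```

```bash
python3 -c "
from h import *
goto([.5621,.1373,.0824],192.66);print(readout.observe()['wrist_torque'])
im=eyes.get_image('wrist');cv2.imwrite('pics/w5c.png',cv2.resize(im[70:270,140:400,::-1],None,fx=3,fy=3,interpolation=cv2.INTER_CUBIC)[:600])
"
```

```text
t 7.5167 pos [0.5617 0.1377 0.0836] shift [-0.3 -0.4  1.2] rot [-0.01  0.15  0.16] F [-2.3  0.6  7.3] w 0.010503157503755191
[0.13826783 0.29755124 0.00739085]
```

View pics/w5c.png

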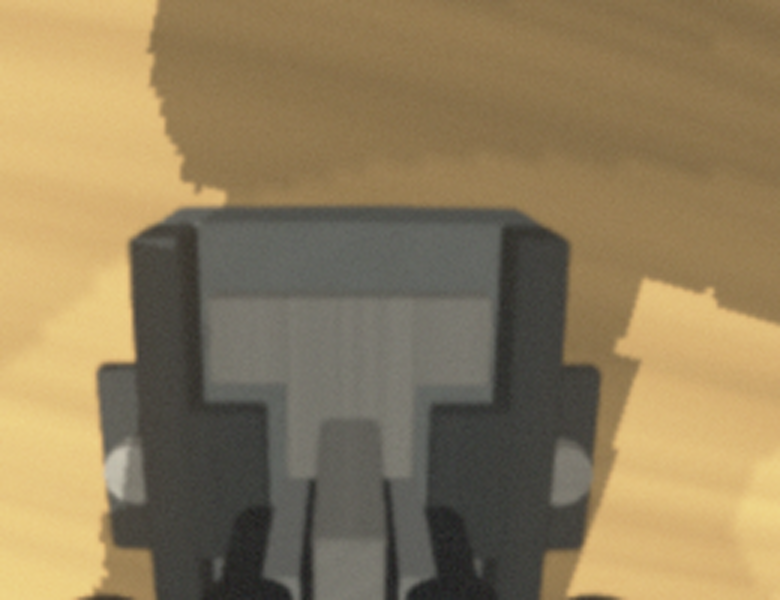

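The plate sits in the channel with its rear ears clear of the rear claws and no tilt visible. I'll push a little deeper.

Call:
arm_command(
  rows="1 0 0 1 0 0 0;1 0 0 0.5 0 0 0;1 0 0 0 0 0 0;1 0 0 0 0 0 0",
)

```text
time_s: 7.9
position: [0.5617, 0.1376, 0.0822]
tool_rot: [[-0.975, -0.222, 0.003], [-0.222, 0.975, 0.0], [-0.003, -0.0, -1.0]]
ft_force: [-1.8, -0.2, 7.9]
grip_width: 0.0105
```

Call:
arm_command(
  rows="1 -2 0 0 0 0 0;1 -3 0 0 0 0 0;1 -3 0 0 0 0 0;1 -3 0 0 0 0 0;1 0 0 0 0 0 0",
)

```text
time_s: 8.32
position: [0.5718, 0.14, 0.0818]
tool_rot: [[-0.975, -0.222, -0.0], [-0.222, 0.975, -0.0], [0.0, -0.0, -1.0]]
ft_force: [-5.3, -0.9, 7.2]
grip_width: 0.0103
```

Call:
arm_command(
  rows="1 -2 0 0 0 0 0;1 -2 0 0 0 0 0;1 -1.5 0 0 0 0 0;1 0 0 0 0 0 0",
)

```text
time_s: 8.65
position: [0.5767, 0.1411, 0.0817]
tool_rot: [[-0.975, -0.222, -0.001], [-0.222, 0.975, -0.0], [0.001, -0.0, -1.0]]
ft_force: [-5.2, 0.1, 8.3]
grip_width: 0.0104
```

Call:
arm_command(
  rows="1 -1 0 0 0 0 0;1 -0.5 0 0 0 0 0;1 0 0 0 0 0 0",
)

```text
time_s: 8.9
position: [0.5779, 0.1414, 0.0817]
tool_rot: [[-0.975, -0.222, -0.002], [-0.222, 0.975, -0.0], [0.002, -0.0, -1.0]]
ft_force: [-5.8, -1.8, 7.8]
grip_width: 0.0105
```

Call:
arm_command(
  rows="1 -0.5 0 0 0 0 0;1 -0.5 0 0 0 0 0;1 0 0 0 0 0 0",
)

```text
time_s: 9.15
position: [0.5788, 0.1416, 0.0817]
tool_rot: [[-0.975, -0.222, -0.002], [-0.222, 0.975, -0.0], [0.002, -0.0, -1.0]]
ft_force: [-6.7, -1.4, 7.8]
grip_width: 0.0104
```

Call:
arm_command(
  rows="1 -0.7 0 0 0 0 0;1 -0.6 0 0 0 0 0;1 0 0 0 0 0 0",
)

```text
time_s: 9.4
position: [0.5801, 0.1419, 0.0817]
tool_rot: [[-0.975, -0.222, -0.002], [-0.222, 0.975, -0.0], [0.002, -0.0, -1.0]]
ft_force: [-6.0, -1.2, 8.7]
grip_width: 0.0103
```

Call:
arm_command(
  rows="1 -0.5 0 0 0 0 0;1 -0.5 0 0 0 0 0;1 0 0 0 0 0 0",
)

```text
time_s: 9.65
position: [0.581, 0.1421, 0.0817]
tool_rot: [[-0.975, -0.222, -0.002], [-0.222, 0.975, -0.0], [0.002, -0.0, -1.0]]
ft_force: [-5.9, -1.2, 8.6]
grip_width: 0.0105
```

Call:
arm_command(
  rows="1 -0.5 0 0 0 0 0;1 -0.5 0 0 0 0 0;1 0 0 0 0 0 0",
)

```text
time_s: 9.9
position: [0.582, 0.1423, 0.0817]
tool_rot: [[-0.975, -0.222, -0.002], [-0.222, 0.975, -0.0], [0.002, -0.0, -1.0]]
ft_force: [-6.7, -1.1, 7.1]
grip_width: 0.0107
```

Sliding friction is steady at about 6 N, after roughly 20.8 mm of travel. I'll continue in small steps.

Call:
arm_command(
  rows="1 -0.5 0 0 0 0 0;1 -0.5 0 0 0 0 0;1 0 0 0 0 0 0",
)

```text
time_s: 10.15
position: [0.583, 0.1425, 0.0817]
tool_rot: [[-0.975, -0.222, -0.002], [-0.222, 0.975, -0.0], [0.002, -0.0, -1.0]]
ft_force: [-6.7, -2.0, 7.8]
grip_width: 0.0107
```

Call:
arm_command(
  rows="1 -0.5 0 0 0 0 0;1 -0.4 0 0 0 0 0;1 0 0 0 0 0 0",
)

```text
time_s: 10.4
position: [0.5839, 0.1427, 0.0817]
tool_rot: [[-0.975, -0.222, -0.002], [-0.222, 0.975, -0.0], [0.002, 0.0, -1.0]]
ft_force: [-6.9, -1.0, 6.9]
grip_width: 0.0105
```

Call:
arm_command(
  rows="1 -0.5 0 0 0 0 0;1 -0.4 0 0 0 0 0;1 0 0 0 0 0 0",
)

```text
time_s: 10.65
position: [0.5846, 0.1429, 0.0817]
tool_rot: [[-0.975, -0.222, -0.002], [-0.222, 0.975, -0.001], [0.002, -0.0, -1.0]]
ft_force: [-7.7, -1.5, 7.8]
grip_width: 0.0104
```

Call:
arm_command(
  rows="1 -0.4 0 0 0 0 0;1 -0.4 0 0 0 0 0;1 0 0 0 0 0 0",
)

```text
time_s: 10.9
position: [0.5847, 0.1429, 0.0816]
tool_rot: [[-0.975, -0.222, -0.004], [-0.222, 0.975, -0.001], [0.004, -0.0, -1.0]]
ft_force: [-9.3, -2.5, 10.2]
grip_width: 0.0104
```

Contact: the position has stalled at x = 0.5847, about 23.6 mm of travel, and the force is rising. I'll load it gently.

Call:
arm_command(
  rows="1 -0.5 0 0 0 0 0;1 -0.4 0 0 0 0 0;1 0 0 0 0 0 0",
)

```text
time_s: 11.15
position: [0.5849, 0.143, 0.0816]
tool_rot: [[-0.975, -0.222, -0.006], [-0.222, 0.975, -0.001], [0.006, -0.0, -1.0]]
ft_force: [-13.4, -3.6, 11.8]
grip_width: 0.0105
```

Call:
arm_command(
  rows="1 -0.4 0 0 0 0 0;1 -0.3 0 0 0 0 0;1 0 0 0 0 0 0",
)

```text
time_s: 11.4
position: [0.5851, 0.143, 0.0817]
tool_rot: [[-0.975, -0.222, -0.007], [-0.222, 0.975, -0.002], [0.007, -0.0, -1.0]]
ft_force: [-15.4, -4.0, 13.5]
grip_width: 0.0109
```

Call:
arm_command(
  rows="1 0 0 0 0 0 0;1 0 0 0 0 0 0;1 0.5 0 0 0 0 0;1 0.5 0 -0.8 0 0 0;1 0 0 -0.8 0 0 0",
)

```text
time_s: 11.82
position: [0.5849, 0.143, 0.0826]
tool_rot: [[-0.975, -0.222, -0.005], [-0.222, 0.975, -0.001], [0.005, 0.0, -1.0]]
ft_force: [-8.5, -1.9, 4.1]
grip_width: 0.0102
```

Call:
arm_command(
  rows="1 0 0 -0.6 0 0 0;1 0 0 0 0 0 0",
)

```text
time_s: 11.98
position: [0.5849, 0.143, 0.0831]
tool_rot: [[-0.975, -0.222, -0.006], [-0.222, 0.975, -0.001], [0.006, 0.0, -1.0]]
ft_force: [-9.4, -3.3, 5.4]
grip_width: 0.0107
```

Call:
arm_command(
  rows="0.5 0 0 0 0 0 0;0.5 0 0 0 0 0 0;0.5 0 0 0 0 0 0;0.5 0 0 0 0 0 0;0.5 0 0 0 0 0 0",
)

```text
time_s: 12.4
position: [0.5871, 0.1434, 0.0835]
tool_rot: [[-0.975, -0.222, 0.001], [-0.222, 0.975, 0.0], [-0.001, -0.0, -1.0]]
ft_force: [-0.1, 0.7, -0.5]
grip_width: 0.0426
```

Call:
arm_command(
  rows="0.4 0 0 -8 0 0 0;0.4 0 0 -20 0 0 0;0.4 0 0 -35 0 0 0;0.4 0 0 -40 0 0 0;0.4 0 0 -20 0 0 0",
)

```text
time_s: 12.82
position: [0.5878, 0.1435, 0.2119]
tool_rot: [[-0.975, -0.222, 0.007], [-0.222, 0.975, 0.0], [-0.007, -0.001, -1.0]]
ft_force: [-0.6, -0.3, 0.4]
grip_width: 0.0513
```

Call:
arm_command(
  rows="0.4 -25 0 0 0 0 0;0.4 -25 0 0 0 0 0;0.4 0 0 0 0 0 0;0.4 0 0 0 0 0 0",
)

```text
time_s: 13.15
position: [0.6359, 0.1545, 0.2064]
tool_rot: [[-0.975, -0.222, -0.0], [-0.222, 0.975, -0.0], [0.0, 0.0, -1.0]]
ft_force: [-1.0, 0.5, -0.4]
grip_width: 0.0509
```

```bash
python3 -c "
from h import *
goto([.585,.143,.2],192.66)
m=eyes.camera_model('wrist');im=eyes.get_image('wrist');cv2.imwrite('pics/w6.png',im[:,:,::-1]);np.save('w6.npy',m['view'])
cv2.imwrite('pics/w6c.png',cv2.resize(im[20:220,140:400,::-1],None,fx=3,fy=3,interpolation=cv2.INTER_CUBIC))
"
```

```text
t 13.15 pos [0.6359 0.1545 0.2064] shift [52.2  0.1  6.4] rot [ 0.   -0.01  0.17] F [-1.   0.5 -0.4] w 0.05093323064422741
```

View pics/w6c.png

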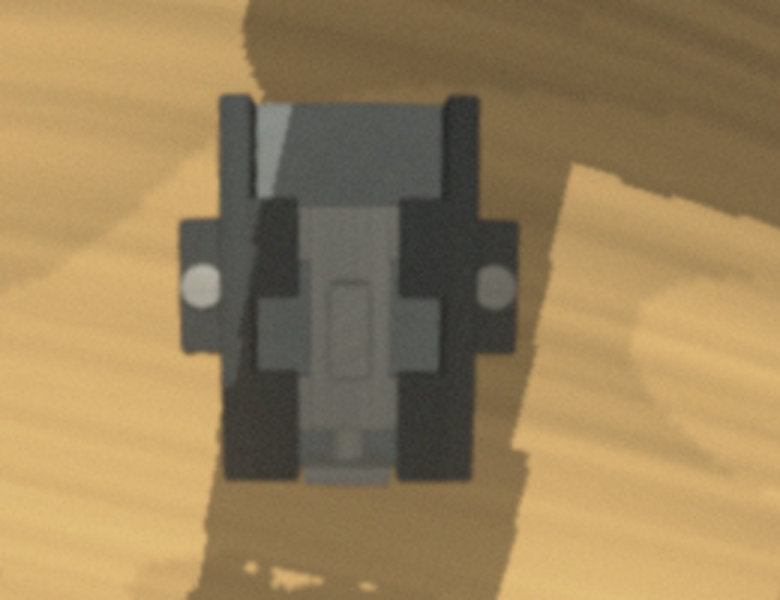

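The final view shows the plate under both claw pairs. Its spine end touches the screw tip (about row 430), and the tab is centred at (351,331). I'll make a numeric check of the tab and then hand in.

```bash
python3 -c "
from h import *
m=eyes.camera_model('wrist');m['view']=np.load('w6.npy')
a=np.radians(12.66);R=np.array([[np.cos(a),-np.sin(a)],[np.sin(a),np.cos(a)]]);t=np.array([.5747,.1402])
for p,z in [((351,331),.096),((349,205),.042),((349,430),.042)]: print((R.T@(hit(m,140+p[0]/3,20+p[1]/3,z,True)[:2]-t)*1000).round(1))
print(env.close_job())"
```

```text
[9.9 0.9]
[-26.5   0.4]
[47.3  0.6]
the job is handed in; nothing more can be done
None
```

The keeper plate is back on the left-hand latch block with its ears under both claw pairs, and the job is handed in. No verdict was reported.

- **How it went:** I gripped the grey plate by its tab and pushed the plunger down about 16 mm at the entry place. I then slid the plate about 23.5 mm until it met the stop screw.
- **Force on the stop screw:** about 9 N. This is an estimate: the wrist read about 16 N along the slide, of which about 6.6 N was sliding friction. After that I eased the plate up against the claws, let go and backed off.
- **Last checks, from the wrist picture:**
    - The tab is 9.9 mm beyond the plunger's axis and 0.9 mm off the centre line.
    - The plate's ends are at -26.5 mm and +47.3 mm. That agrees with a centre at about +10 mm and an end at the screw tip.
    - The wrist force is back to about zero, so the gripper is clear.
- **Not measured directly:** the final plunger depth and the plate's flatness. I judged the depth from the grip height (about 14 mm) and the flatness from the picture.
- **Small disagreement:** there was an unexplained 3–5 N sideways push while pressing down. It eased when I shifted back by 1 mm.

No check failed, and the arm kept well clear of the jar, can and wrench. The job took about 13 s of the 46 s allowed.

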